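# Lay a boxed item down against the bench stop

## Task

Push the standing cardboard carton over so that it falls flat towards the wooden stop block, its top end leading, then push it along the bench until that end sits flush against the block. Only push it with the fingers: do not pinch, lift or carry it, and leave the plates, mug and jug where they are.

Things in the scene. Friction and masses are not known exactly. Their poses are not given: they have to be found in the camera images.
- carton: Closed brown cardboard carton with strips of paper tape, 110 mm wide (its x), 62 mm thick (its y), 155 mm high (its z), 0.3 to 0.6 kg evenly filled, standing loose on its small end. Origin: middle of its foot (underside); z points from foot to top end. A broad face looks roughly towards the stop, which lies on its +y or -y side. Lying on a broad face it is 62 mm high.
- carton_top (a point): Middle of the carton's top end (the end up at the start), 155 mm from its foot along its z. Pushed at the middle of a broad face, 80 mm or more above the bench, the carton tips rather than slides; it overbalances at about 22 degrees and falls by itself. Tipped towards the stop, its top end lands 20 to 210 mm short of it, often not yet square to it; pushed on hard while askew it jams on one corner, so square it up by nudging one end sideways first.
- stop: Wooden stop block bolted to the bench, fixed: 260 mm long (its x), 40 mm thick (its y), 60 mm high, two bolt heads on top. Origin: middle of its underside; its long faces are 20 mm either side along its y. It stands to the left or the right of the carton, turned up to 0.1 rad from the robot's x direction.
- plates: Stack of six white plates, 170 mm across, 63 mm high, loose, on the side of the carton away from the stop. Origin: middle of the underside. Leave alone.
- mug: White mug, 82 mm across, 92 mm high, with a handle, loose, beyond the carton as seen from the robot. Origin: middle of the underside. Leave alone.
- jug: Blue jug, 88 mm across, 110 mm high, with a handle, loose, beyond the carton as seen from the robot. Origin: middle of the underside. Leave alone.
Things that resemble listed ones, but are neither listed nor needed, are in the scene too. Leave any red look-alike of the carton alone.

How it is judged (in metres and radians):
On the way, in this order (a step that is already met when the one before it is completed fails the run):
1. the carton lies flat on a broad face, its top end towards the stop (angle between carton's own z axis and vertical between 1.5 and 1.64 rad and height (world z) of carton below 0.037 m and y of carton_top in the frame of stop between -0.32 and 0.32 m), for 0.2 s.
2. its top end is flush against the stop (angle between carton's own z axis and vertical between 1.5 and 1.64 rad and height (world z) of carton below 0.037 m and y of carton_top in the frame of stop between -0.027 and 0.027 m and x of carton_top in the frame of stop between -0.125 and 0.125 m and angle between the z axis of carton and the y axis of stop, either way round below 0.09 rad), for 0.2 s.
At the end, for the whole second after the job is handed in: The carton lies flat on a broad face at rest, the middle of its top end within 7 mm of the stop's long face and between the block's ends, square to it within 0.09 rad (5 degrees) (all of step 2 and linear speed of carton below 0.02 m/s); the robot touches nothing.
It fails at once if the carton is lifted or carried (its foot's middle rises above 48 mm; tipping and lying take it to 31 mm) (height (world z) of carton above 0.048 m).
It fails at once if the stack of plates is shoved more than 25 mm or tipped (distance of plates from where it was at the start of the episode above 0.025 m or angle between plates's own z axis and vertical above 0.3 rad).
It fails at once if the mug is shoved more than 25 mm or tipped (distance of mug from where it was at the start of the episode above 0.025 m or angle between mug's own z axis and vertical above 0.3 rad).
It fails at once if the jug is shoved more than 25 mm or tipped (distance of jug from where it was at the start of the episode above 0.025 m or angle between jug's own z axis and vertical above 0.3 rad).
It fails at once if the carton is tipped over away from the stop (angle between carton's own z axis and vertical above 1.3 rad and (y of carton_top in the frame of stop above 0.36 m or y of carton_top in the frame of stop below -0.36 m)).
It also fails if it takes over 64 s, if anything falls off the work surface, if the arm or the gripper's body presses on something with over 40 N, if the wrist force passes 120 N, or if a joint passes its speed limit or range.

## Robot

A 6-joint arm with a two-finger parallel gripper is mounted at the origin on the work surface. World frame = base frame: x ahead of the robot, y to its left, z up, the work surface at z = 0. Lengths are in mm, angles in rad, forces in N, time in s.
With the tool pointing down it reaches from about 350 to 975 mm from the base axis. Payload 7.1 kg.
Tool frame: the origin (TCP) lies midway between the tips of the shut fingers; the grasp point (between the pads) lies 19 mm behind it; z points along the fingers, y is the line along which they close (so a half turn about z gives the same grasp; the last joint's range is limited). The gripper opens to 88 mm and grips with 3 to 60 N. Pads are 20 mm wide; open, the fingers measure 115 mm over their backs; the gripper's body (75 mm by 178 mm) begins 61 mm behind the grasp point.
Start: joints at [1.202, 0.423, 1.63, -0, 1.089, -0.019], TCP at [214.162, 587.145, 222.675] pointing down, gripper open.
Joint ranges: [-3, 3], [-0.9, 2.11], [0.09, 2.58], [-1.31, 4.45], [0.11, 2.69], [-2.54, 2.54]. Speed limits (rad/s): [2.39, 2.39, 3.01, 3.14, 3.14, 3.14].

## Interface

Orientations are given as a rotation vector (axis times angle).
In Python, from workcell import ctrl gives the robot as it stands. The module is installed in compiled form; this text tells all that it offers.
- The arm moves only by the tool servo_tool, never from a script. Its argument "increments" is a list of rows, each a list of 7 numbers: the shift along the world's x, y, z in cm, then the turn, a rotation vector about the world's x, y, z in degrees, then the opening, from -1 (shut) to 1 (fully open). A call has 1 to 20 rows; each row is the pose to reach, as a shift and turn from the pose commanded when the call began; what a row does not reach only later rows make up. A row lasts 1/12 s, in which the tool goes at most 41.7 mm and 7.16 degrees, less where a joint would pass 70% of its speed; a pose out of reach is approached as far as the arm can. A call with a gripper value outside its range is refused whole. The fingers move at their own pace and stop on an object; the grip force is fixed at half the most. Time passes only in rows, so rows that repeat a pose let the fingers close. It gives the time, the measured TCP pose, the force, the opening and the grip force at its end, in the units of the state.
- ctrl.get_obs(): the state, without advancing time (a new reading comes with each control period).
- ctrl.get_image(name): name is "scene" or "top" or "wrist"; returns a dict with "image" (480x640x3 uint8, red, green, blue), "fx", "fy", "cx", "cy" (pixels), "extrinsics" (4x4, takes a point from camera to world coordinates); the wrist camera has in their place "tool_from_camera" (4x4, takes a point from camera to tool coordinates, whose origin is the TCP and whose axes are the flange's). Camera axes: x right, y up, looking along -z (the intrinsics and any distortion apply to the point x, -y, -z); pixel columns grow to the right and rows downward; lengths in mm; the calibration is good to about 2 mm. A picture is of the moment at which its call begins: read the wrist's pose just before it. There is no depth.
- ctrl.close_job(): hands the job in; it is judged then, once.
The state is a dict: "t": time; "qpos": joint angles; "qvel": joint speeds; "joint_torque": joint torques, N m; "ee_pos": TCP position; "orientation": TCP orientation; "ft_force": force on the tool from outside, world axes, zero at the start; "moment": the same for the moment, N m; "width": finger opening in mm; "grasp_force": force on a finger pad.
Only numpy, scipy, OpenCV 4.12 (cv2) and the standard library are available. Lean on these libraries where they do the work, as an engineer would, in place of code of your own. Each camera call takes 0.05 s, during which the arm holds its last target. There are 200 camera calls.

## Working session

There is one attempt and no reset: what is moved stays moved. The work goes in short steps, Python scripts to look and compute and a tool call to move; the robot and the scene stay as the last step left them, time stands still between calls to the robot, and variables do not carry over. Pictures are saved under pics/ and viewed, at most 10 in all, crops included, and the job is handed in when it is done.

Besides the shell and the picture viewer there is one more tool, called after "Call:" as a command line: name --pt "numbers of a row" for each row, then --argument value for the rest. servo_tool: Moves the arm, as the interface text tells. Its arguments: {"type":"object","properties":{"increments":{"type":"array","items":{"type":"array","items":{"type":"number"}}}},"required":["increments"]}

```bash
mkdir -p pics; cat > h.py <<'E'
import numpy as np,cv2
from workcell import ctrl
def grab(n,f):
    d=ctrl.get_image(n); cv2.imwrite(f,d["image"][:,:,::-1]); return d
def ray(d,u,v,z):
    E=np.array(d["extrinsics"]); r=E[:3,:3]@np.array([(u-d["cx"])/d["fx"],-(v-d["cy"])/d["fy"],-1]); o=E[:3,3]
    return o+r*(z-o[2])/r[2]
E
python3 - <<'E'
from h import *
import pickle
for n in("top","scene"):
    d=grab(n,f"pics/{n}0.png"); pickle.dump({k:np.array(d[k]) for k in d},open(n+"0.pkl","wb"))
    print({k:d[k] for k in d if k!="image"})
print(ctrl.get_obs())
E
```

```text
{'fx': 514.0044692471863, 'fy': 514.0044692471863, 'cx': 320.71757200052963, 'cy': 237.23008433541492, 'extrinsics': array([[-3.03612427e-02,  9.85840390e-01, -1.64914888e-01,
         3.67075987e+02],
       [-9.99467594e-01, -2.79710058e-02,  1.67973373e-02,
         1.89613026e+01],
       [ 1.19466582e-02,  1.65337074e-01,  9.86164758e-01,
         1.29536106e+03],
       [ 0.00000000e+00,  0.00000000e+00,  0.00000000e+00,
         1.00000000e+00]])}
{'fx': 452.22605843761863, 'fy': 452.22605843761863, 'cx': 321.80061988789413, 'cy': 236.40482160533654, 'extrinsics': array([[ 8.20520851e-01, -3.03534070e-01,  4.84368250e-01,
         1.05174184e+03],
       [ 5.71535143e-01,  4.49947113e-01, -6.86218023e-01,
        -6.51197857e+02],
       [-9.64954613e-03,  8.39889673e-01,  5.42671377e-01,
         6.63653845e+02],
       [ 0.00000000e+00,  0.00000000e+00,  0.00000000e+00,
         1.00000000e+00]])}
{'t': 0.1, 'qpos': array([ 1.20198892e+00,  4.23746894e-01,  1.63060938e+00,  1.18287930e-05,
        1.08863764e+00, -1.90012439e-02]), 'qvel': array([ 0.00074053, -0.00111008, -0.00149315,  0.00045219,  0.00037851,
        0.00140353]), 'joint_torque': array([ 3.92170859e-04, -5.45617318e+01, -2.74325305e+01,  6.44241041e-02,
        1.87839760e-02, -6.25319240e-05]), 'ee_pos': array([213.9854989 , 586.67958095, 221.99204043]), 'orientation': array([-5.46636610e-01, -3.09338441e+00,  2.15647656e-03]), 'ft_force': array([-0.5730087 , -1.08590735, -0.4449966 ]), 'moment': array([0.01832886, 0.04062249, 0.0293802 ]), 'grasp_force': 0.0, 'width': 88.16468915081717}
```

View pics/top0.png

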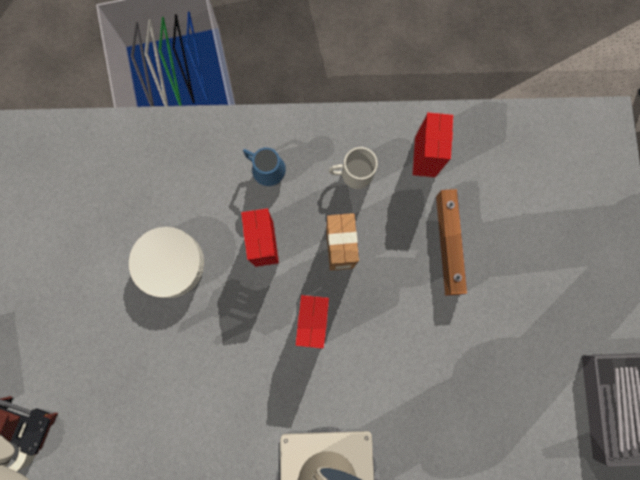

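View pics/scene0.png

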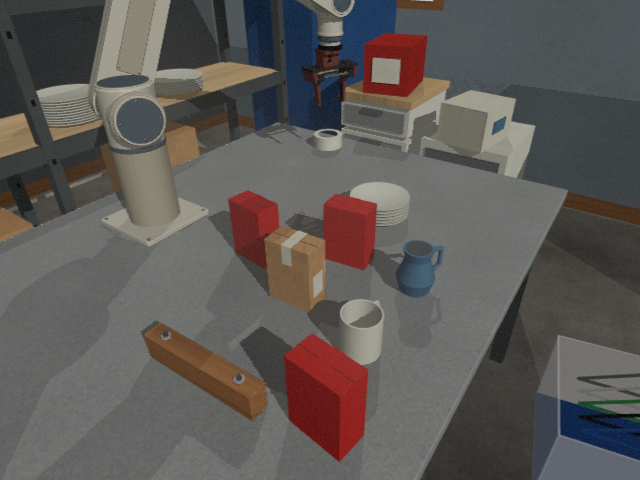

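The top view shows the brown carton at (342,240), the stop at (452,242) to its right (-y), and the plates at (166,262). The jug is at (268,165) and the mug at (358,167). Red look-alikes are at (260,237), (312,321) and (433,145). Only the object at (342,240) is brown with paper tape, so that is the carton.

```bash
python3 - <<'E'
from h import *
import pickle
d=pickle.load(open("top0.pkl","rb")); im=d["image"]; hsv=cv2.cvtColor(im,cv2.COLOR_RGB2HSV)
cv2.imwrite("pics/crop.png",cv2.resize(im[100:360,220:480,::-1],(600,600),interpolation=cv2.INTER_CUBIC))
br=cv2.inRange(hsv,(7,70,60),(20,255,255)); rd=cv2.inRange(hsv,(0,150,50),(5,255,255))|cv2.inRange(hsv,(174,150,50),(180,255,255))
br[215:272,325:360]=cv2.morphologyEx(br,cv2.MORPH_CLOSE,np.ones((21,3)))[215:272,325:360]
for nm,m,z in(("br",br,None),("red",rd,None)):
    for c in cv2.findContours(m,cv2.RETR_EXTERNAL,cv2.CHAIN_APPROX_NONE)[0]:
        if cv2.contourArea(c)<400: continue
        (x,y),s,a=cv2.minAreaRect(c)
        if not(80<y<400): continue
        for z in (0,60,155):
            b=np.array([ray(d,u,v,z)[:2] for u,v in cv2.boxPoints(((x,y),s,a))]); print(nm,(int(x),int(y)),z,b.round(0).tolist())
for n,u,v,z in(("mug",360,165,92),("jug",266,160,110),("plates",166,262,63)): print(n,ray(d,u,v,z).round())
E
```

```text
br (341, 241) 0 [[643.0, -14.0], [647.0, -92.0], [503.0, -98.0], [499.0, -22.0]]
br (341, 241) 60 [[630.0, -13.0], [634.0, -87.0], [497.0, -93.0], [493.0, -20.0]]
br (341, 241) 155 [[610.0, -10.0], [614.0, -79.0], [487.0, -84.0], [483.0, -17.0]]
br (450, 241) 0 [[700.0, -304.0], [704.0, -362.0], [430.0, -367.0], [427.0, -310.0]]
br (450, 241) 60 [[684.0, -289.0], [688.0, -345.0], [427.0, -349.0], [424.0, -295.0]]
br (450, 241) 155 [[660.0, -265.0], [663.0, -317.0], [422.0, -320.0], [419.0, -271.0]]
red (311, 321) 0 [[316.0, 68.0], [439.0, 52.0], [430.0, -18.0], [307.0, -1.0]]
red (311, 321) 60 [[318.0, 66.0], [436.0, 50.0], [427.0, -17.0], [310.0, -0.0]]
red (311, 321) 155 [[322.0, 62.0], [430.0, 48.0], [422.0, -14.0], [314.0, 1.0]]
red (259, 237) 0 [[656.0, 202.0], [665.0, 125.0], [522.0, 107.0], [513.0, 183.0]]
red (259, 237) 60 [[642.0, 193.0], [651.0, 120.0], [515.0, 103.0], [507.0, 175.0]]
red (259, 237) 155 [[621.0, 180.0], [629.0, 112.0], [504.0, 96.0], [496.0, 163.0]]
red (432, 144) 0 [[743.0, -247.0], [916.0, -270.0], [906.0, -367.0], [733.0, -342.0]]
red (432, 144) 60 [[726.0, -235.0], [891.0, -257.0], [881.0, -349.0], [716.0, -325.0]]
red (432, 144) 155 [[698.0, -215.0], [850.0, -236.0], [841.0, -321.0], [689.0, -299.0]]
mug [ 744. -103.   92.]
jug [757. 124. 110.]
plates [523. 371.  63.]
```

View pics/crop.png

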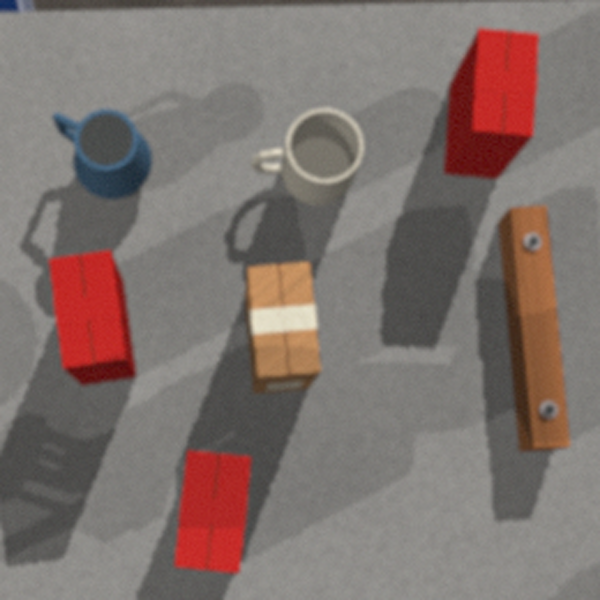

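The crop confirms the brown taped carton: its top corners are at crop (247,267), (310,262), (320,372) and (255,378). The stop's bolts are at crop (532,241) and (549,410).

```bash
python3 - <<'E'
from h import *
import pickle
from scipy.spatial.transform import Rotation as R
d=pickle.load(open("top0.pkl","rb"))
f=lambda c,z:ray(d,220+c[0]/2.308,100+c[1]/2.308,z)[:2]
k=[f(c,155) for c in((247,267),(310,262),(320,372),(255,378))]; print(np.round(k),"centre",np.mean(k,0).round())
print([np.linalg.norm(k[i]-k[i-1]).round() for i in range(4)])
v=(k[0]+k[1]-k[2]-k[3]); print("carton yaw",np.arctan2(v[1],v[0]))
b=[f(c,62) for c in((532,241),(549,410))];print("bolts",np.round(b)); v=b[0]-b[1];print("stop yaw",np.arctan2(v[1],v[0]))
e=[f(c,60) for c in((547,207),(569,445),(518,208),(533,450))];print("stop edges",np.round(e))
o=ctrl.get_obs();print(R.from_rotvec(o["orientation"]).as_matrix().round(2))
E
```

```text
[[607. -16.]
 [610. -78.]
 [501. -84.]
 [497. -20.]] centre [554. -50.]
[np.float64(110.0), np.float64(62.0), np.float64(109.0), np.float64(63.0)]
carton yaw 0.04289419529166276
bolts [[ 646. -325.]
 [ 465. -329.]]
stop yaw 0.026154672467788992
stop edges [[ 684. -344.]
 [ 428. -348.]
 [ 683. -313.]
 [ 424. -310.]]
[[-0.94  0.34 -0.  ]
 [ 0.34  0.94 -0.  ]
 [ 0.   -0.   -1.  ]]
```

Call:
servo_tool --pt "34 -55 0 0 0 -68 0.3" --pt "34 -55 0 0 0 -68 0.3" --pt "34 -55 0 0 0 -68 0.3" --pt "34 -55 0 0 0 -68 0.3" --pt "34 -55 0 0 0 -68 0.3" --pt "34 -55 0 0 0 -68 0.3" --pt "34 -55 0 0 0 -68 0.3" --pt "34 -55 0 0 0 -68 0.3" --pt "34 -55 0 0 0 -68 0.3" --pt "34 -55 0 0 0 -68 0.3" --pt "34 -55 0 0 0 -68 0.3" --pt "34 -55 0 0 0 -68 0.3" --pt "34 -55 0 0 0 -68 0.3" --pt "34 -55 0 0 0 -68 0.3" --pt "34 -55 0 0 0 -68 0.3" --pt "34 -55 0 0 0 -68 0.3" --pt "34 -55 0 0 0 -68 0.3" --pt "34 -55 0 0 0 -68 0.3" --pt "34 -55 0 0 0 -68 0.3" --pt "34 -55 0 0 0 -68 0.3"

```text
t: 1.77
ee_pos: [553.3, 38.2, 222.4]
orientation: [-2.181, -2.26, 0.001]
ft_force: [-0.3, 0.7, -0.5]
width: 57.1
grasp_force: 0.0
```

Call:
servo_tool --pt "0 0 -3.5 0 0 0 0.3" --pt "0 0 -7 0 0 0 0.3" --pt "0 0 -10.5 0 0 0 0.3" --pt "0 0 -10.5 0 0 0 0.3" --pt "0 -1.5 -10.5 0 0 0 0.3" --pt "0 -3 -10.5 0 0 0 0.3" --pt "0 -4 -10.5 0 0 0 0.3" --pt "0 -4.5 -10.5 0 0 0 0.3" --pt "0 -5 -10.5 0 0 0 0.3" --pt "0 -5.5 -10.5 0 0 0 0.3" --pt "0 -6 -10.5 0 0 0 0.3" --pt "0 -6.5 -10.5 0 0 0 0.3" --pt "0 -7 -10.5 0 0 0 0.3"

```text
t: 2.85
ee_pos: [554.2, -33.2, 117.8]
orientation: [2.183, 2.259, 0.0]
ft_force: [0.1, 1.2, 1.5]
width: 56.9
grasp_force: 0.5
```

Call:
servo_tool --pt "0 -0.5 0 0 0 0 0.3" --pt "0 -1 0 0 0 0 0.3" --pt "0 -1.5 0 0 0 0 0.3" --pt "0 -2 0 0 0 0 0.3" --pt "0 -2.5 0 0 0 0 0.3" --pt "0 -3 0 0 0 0 0.3" --pt "0 -3.5 0 0 0 0 0.3" --pt "0 -4 0 0 0 0 0.3" --pt "0 -4.5 0 0 0 0 0.3" --pt "0 -4.5 0 0 0 0 0.3" --pt "0 0 0 0 0 0 0.3" --pt "0 0 0 0 0 0 0.3" --pt "0 4 5 0 0 0 0.3" --pt "0 7 9 0 0 0 0.3" --pt "0 7 12 0 0 0 0.3" --pt "0 7 12 0 0 0 0.3"

```text
t: 4.18
ee_pos: [556.1, 39.4, 242.6]
orientation: [2.178, 2.259, 0.008]
ft_force: [2.2, 0.4, 0.8]
width: 57.4
grasp_force: 0.0
```

```bash
python3 - <<'E'
from h import *
import pickle
d=grab("top","pics/top1.png"); pickle.dump({k:np.array(d[k]) for k in d},open("top1.pkl","wb"))
cv2.imwrite("pics/top1c.png",cv2.resize(d["image"][130:330,270:480,::-1],(630,600),interpolation=cv2.INTER_CUBIC))
E
```

```text
(no output)
```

View pics/top1c.png

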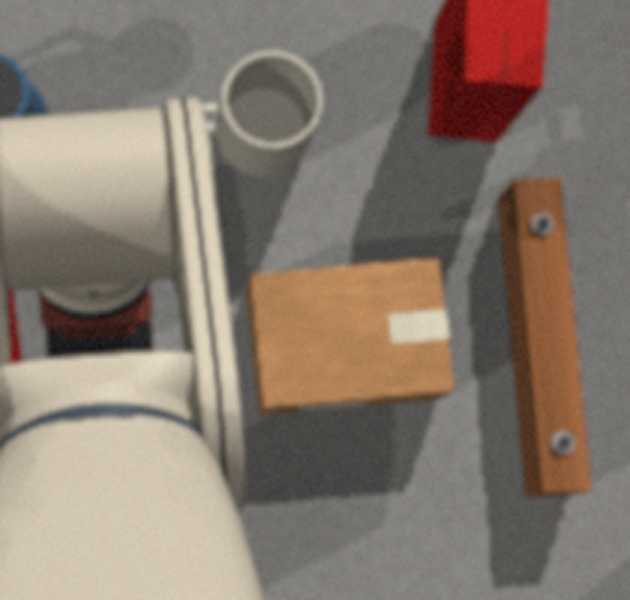

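The carton lies flat with its taped end towards the stop, corners at crop (249,274), (440,259), (453,389) and (263,410). The stop's near top edge runs from (514,180) to (538,495).

```bash
python3 - <<'E'
from h import *
import pickle
d=pickle.load(open("top1.pkl","rb"))
f=lambda c,z:ray(d,270+c[0]/3,130+c[1]/3,z)[:2]
k=[f(c,62) for c in((249,274),(440,259),(453,389),(263,410))]; print(np.round(k))
print([np.linalg.norm(k[i]-k[i-1]).round() for i in range(4)])
v=k[0]+k[3]-k[1]-k[2]; print("z yaw",np.degrees(np.arctan2(-v[0],v[1])), "foot",(k[0]+k[3])/2,"top",(k[1]+k[2])/2)
v=k[0]+k[1]-k[2]-k[3]; print("x yaw",np.degrees(np.arctan2(v[1],v[0])))
b=[f(c,62) for c in((542,225),(564,442))]; v=b[0]-b[1];print("bolts",np.round(b),"stop yaw",np.degrees(np.arctan2(v[1],v[0])))
e=[f(c,60) for c in((514,180),(538,495),(560,179),(590,490))];print(np.round(e))
E
```

```text
[[ 611.  -82.]
 [ 619. -239.]
 [ 511. -243.]
 [ 499.  -89.]]
[np.float64(112.0), np.float64(157.0), np.float64(107.0), np.float64(155.0)]
z yaw 3.8025946789057823 foot [554.68134831 -85.59700257] top [ 565.01840725 -241.12238899]
x yaw 2.78922281962673
bolts [[ 645. -325.]
 [ 466. -330.]] stop yaw 1.5408380391888008
[[ 684. -305.]
 [ 424. -306.]
 [ 684. -343.]
 [ 427. -348.]]
```

Call:
servo_tool --pt "0 -4 0 0 0 -1 0.3" --pt "0 -8 0 0 0 -1 0.3" --pt "0 -8.5 -4 0 0 -1 0.3" --pt "0 -8.5 -8 0 0 -1 0.3" --pt "0 -8.5 -12 0 0 -1 0.3" --pt "0 -8.5 -16 0 0 -1 0.3" --pt "0 -8.5 -19 0 0 -1 0.3" --pt "0 -8.5 -21.3 0 0 -1 0.3" --pt "0 -8.5 -21.3 0 0 -1 0.3" --pt "0 -9.5 -21.3 0 0 -1 0.3" --pt "0 -10.5 -21.3 0 0 -1 0.3" --pt "0 -11.2 -21.3 0 0 -1 0.3" --pt "0 -11.6 -21.3 0 0 -1 0.3" --pt "0 -12 -21.3 0 0 -1 0.3" --pt "0 -12.4 -21.3 0 0 -1 0.3" --pt "0 -12.8 -21.3 0 0 -1 0.3" --pt "0 -13.2 -21.3 0 0 -1 0.3" --pt "0 -13.6 -21.3 0 0 -1 0.3" --pt "0 -14 -21.3 0 0 -1 0.3" --pt "0 -14.4 -21.3 0 0 -1 0.3"

```text
t: 5.9
ee_pos: [555.2, -106.6, 26.4]
orientation: [2.202, 2.238, 0.003]
ft_force: [-0.0, 6.6, 5.5]
width: 56.8
grasp_force: 3.8
```

Call:
servo_tool --pt "0 -0.3 0 0 0 0 0.3" --pt "0 -0.6 0 0 0 0 0.3" --pt "0 -0.9 0 0 0 0 0.3" --pt "0 -1.2 0 0 0 0 0.3" --pt "0 -1.5 0 0 0 0 0.3" --pt "0 -1.8 0 0 0 0 0.3" --pt "0 -2.0 0 0 0 0 0.3" --pt "0 -2.2 0 0 0 0 0.3" --pt "0 -2.2 0 0 0 0 0.3"

```text
t: 6.65
ee_pos: [555.1, -128.9, 26.3]
orientation: [2.202, 2.238, 0.003]
ft_force: [1.1, 5.0, 3.4]
width: 57.1
grasp_force: 2.5
```

```bash
python3 - <<'E'
from h import *
import pickle
d=grab("top","pics/top2.png"); pickle.dump({k:np.array(d[k]) for k in d},open("top2.pkl","wb"))
cv2.imwrite("pics/top2c.png",cv2.resize(d["image"][180:310,330:480,::-1],(690,598),interpolation=cv2.INTER_CUBIC))
E
```

```text
(no output)
```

View pics/top2c.png

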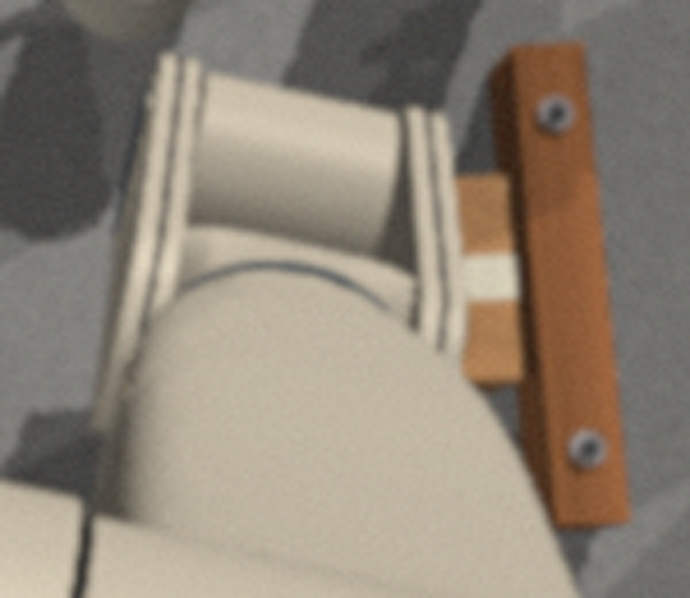

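The taped end, from crop (508,175) to (522,380), is nearly parallel to the stop edge, with about 10 mm left. I'll keep pushing gently.

Call:
servo_tool --pt "0 -0.2 0 0 0 0 0.3" --pt "0 -0.4 0 0 0 0 0.3" --pt "0 -0.6 0 0 0 0 0.3" --pt "0 -0.7 0 0 0 0 0.3" --pt "0 -0.8 0 0 0 0 0.3" --pt "0 -0.8 0 0 0 0 0.3"

```text
t: 7.2
ee_pos: [555.0, -136.7, 26.3]
orientation: [2.203, 2.238, 0.003]
ft_force: [0.9, 5.5, 4.7]
width: 57.0
grasp_force: 2.9
```

Call:
servo_tool --pt "0 -0.1 0 0 0 0 0.3" --pt "0 -0.2 0 0 0 0 0.3" --pt "0 -0.3 0 0 0 0 0.3"

```text
t: 7.45
ee_pos: [554.9, -138.8, 26.3]
orientation: [2.204, 2.239, 0.004]
ft_force: [1.5, 16.9, 7.8]
width: 57.0
grasp_force: 8.8
```

Call:
servo_tool --pt "0 -0.1 0 0 0 0 0.3" --pt "0 -0.2 0 0 0 0 0.3" --pt "0 -0.2 0 0 0 0 0.3" --pt "0 -0.2 0 0 0 0 0.3"

```text
t: 7.78
ee_pos: [554.5, -138.9, 26.3]
orientation: [-2.201, -2.239, -0.004]
ft_force: [-0.7, 22.3, 9.5]
width: 57.2
grasp_force: 11.1
```

Firmly seated at 22 N. I'll back off, lift clear and check.

Call:
servo_tool --pt "0 1 0 0 0 0 0.3" --pt "0 3 0 0 0 0 0.3" --pt "0 5 0 0 0 0 0.3" --pt "0 5 4 0 0 0 0.3" --pt "0 5 8 0 0 0 0.3" --pt "0 5 12 0 0 0 0.3" --pt "0 5 16 0 0 0 0.3" --pt "0 5 20 0 0 0 0.3" --pt "0 9 20 0 0 0 0.3" --pt "0 13 20 0 0 0 0.3" --pt "0 17 20 0 0 0 0.3" --pt "0 17 20 0 0 0 0.3"

```text
t: 8.78
ee_pos: [554.1, 32.9, 226.1]
orientation: [2.199, 2.243, 0.004]
ft_force: [-0.3, 0.1, 0.0]
width: 57.1
grasp_force: 0.0
```

```bash
python3 - <<'E'
from h import *
import pickle
d=grab("top","pics/top3.png"); pickle.dump({k:np.array(d[k]) for k in d},open("top3.pkl","wb"))
cv2.imwrite("pics/top3c.png",cv2.resize(d["image"][180:310,330:480,::-1],(690,598),interpolation=cv2.INTER_CUBIC))
E
```

```text
(no output)
```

View pics/top3c.png

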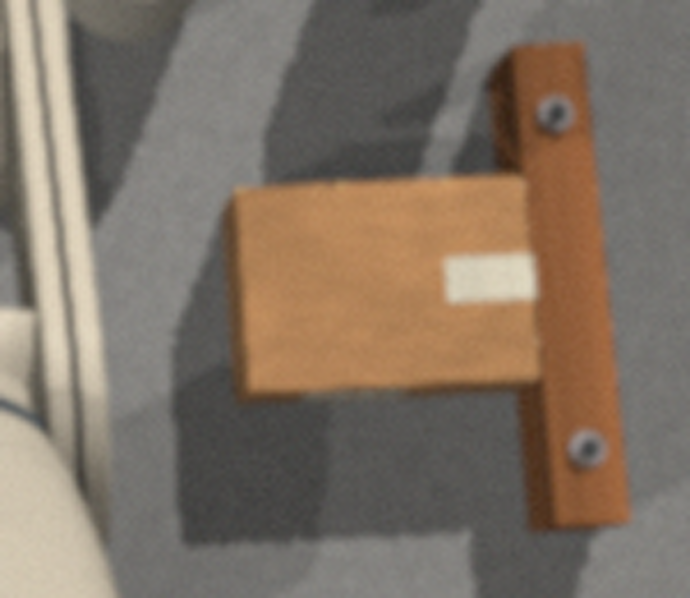

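The taped end, from crop (525,178) to (540,381), touches the stop with no visible gap. It is square to within about 0.02 rad, judged against the bolts at (555,113) and (588,449). Handing in.

```bash
python3 -c "
from workcell import ctrl
print(ctrl.close_job())"
```

```text
the job is handed in; nothing more can be done
None
```

I tipped the carton over towards the stop and pushed it until its top end sat flush against the block. The last picture shows no gap and about 0.02 rad of skew; I then backed the arm clear and handed the job in at about 9 s, with no verdict returned.

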